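# Spritz the beans, then hold the grinder lid at its half-turn pulse position

## Robot

A 6-joint arm with a two-finger parallel gripper is mounted at the origin on the work surface. World frame = base frame: x ahead of the robot, y to its left, z up, the work surface at z = 0. Lengths are in m, angles in rad, forces in N, time in s.
With the tool pointing down it reaches from about 0.275 to 0.975 m from the base axis. Payload 8.4 kg.
Tool frame: the origin (TCP) lies on the centre line of the jaws, within the pads' length; the fingertips stand 14 mm ahead of it and the grasp point (between the pads) lies 5 mm behind it; z points along the fingers, y is the line along which they close (so a half turn about z gives the same grasp; the last joint's range is limited). The gripper opens to 92 mm and grips with 3 to 60 N. Pads are 20 mm wide; open, the fingers measure 128 mm over their backs; the gripper's body (75 mm by 189 mm) begins 69 mm behind the grasp point.
Start: joints at [-1.147, 0.353, 1.633, -0, 1.155, -0.002], TCP at [0.258, -0.569, 0.229] pointing down, gripper open.
Joint ranges: [-2.63, 2.63], [-0.92, 2.1], [0.06, 2.66], [-1.3, 4.44], [0, 2.69], [-3.02, 3.02]. Speed limits (rad/s): [2.22, 2.22, 2.79, 3.14, 3.14, 3.14].

## Interface

Orientations are given as a rotation vector (axis times angle).
In Python, from rig import read_state, vision, workorder gives the robot as it stands. The module is installed in compiled form; this text tells all that it offers.
- The arm moves only by the shell command python3 -m inch 'ROWS' [FORCE]. ROWS is JSON, a list of rows, each a list of 7 numbers: the turn, a rotation vector about the tool's x, y, z as a fraction of full scale, then the shift along the tool's x, y, z as a fraction of full scale, then the closure, from 0 (fully open) to 1 (shut). A call has 1 to 10 rows; each row is the pose to reach, as a shift and turn from the pose commanded when the call began, along the tool's axes at that moment; what a row does not reach only later rows make up. Full scale, the value 1, is 500 mm for a shift and 45 degrees for a turn. A row lasts 1/12 s, in which the tool goes at most 41.7 mm and 7.16 degrees, less where a joint would pass 70% of its speed; a pose out of reach is approached as far as the arm can. A call with a number of a shift or a turn outside -1 to 1 is refused whole. A call with a gripper value outside its range is refused whole. The fingers move at their own pace and stop on an object; FORCE is the grip in N (left out, the last holds). Time passes only in rows, so rows that repeat a pose let the fingers close. It gives the time, the measured TCP pose, the force, the opening and the grip force at its end, in the units of the state.
- read_state(): the state, without advancing time (a new reading comes with each control period).
- vision.camera(name): name is "side" or "top"; returns a dict with "img" (420x560x3 uint8, blue, green, red), "depth" (420x560 float32, m along the optical axis (not along the pixel's ray), 0 where there is no reading), "intrinsics" (3x3 intrinsics, pixels), "extrinsics" (4x4, takes a point from world to camera coordinates). Camera axes: x right, y down, z forward; pixel columns grow to the right and rows downward; lengths in m; the calibration is good to about 2 mm. A picture is of the moment at which its call begins.
- workorder.sign_off(): hands the job in; it is judged then, once.
The state is a dict: "time": time; "q": joint angles; "dq": joint speeds; "effort": joint torques, N m; "ee_pos": TCP position; "eef_rot": TCP orientation; "wrist_force": force on the tool from outside, world axes, zero at the start; "torque": the same for the moment, N m; "opening": finger opening in m; "grip_force": force on a finger pad.
Only numpy, scipy, OpenCV 4.12 (cv2) and the standard library are available. Lean on these libraries where they do the work, as an engineer would, in place of code of your own. Each camera call takes 0.05 s, during which the arm holds its last target. There are 200 camera calls.

## Task

At the coffee corner of this hall sideboard, spritz the beans in the open grinder by pressing the mister's nozzle cap all the way down and letting it spring back up. Then pick up the grinder's loose lid, drop it fully home in the grinder with its two pins through the two notches of the collar, turn it clockwise halfway to the lock, so that its grip lines up with the single raised marks on the rim, and keep hold of it there against its spring: the program finishes while the gripper still holds the lid at the half turn. Never let the lid click over into its lock, and leave the cups, canister and other things on the sideboard where they stand.

Things in the scene. Friction and masses are not known exactly. Their poses are not given: they have to be found in the camera images.
- grinder: Electric coffee grinder, fixed, round, steel, 110 mm across its foot, 96 mm across its top, open onto a bowl of beans. Origin on the table under its axis, z up. Its rim is a white collar, top 110 mm up, 4.5 mm thick, opening 68 mm across. Two notches, 13 mm wide, cut right through the ring at +x and -x; the lid's pins go down through them, either way round.
- half_mark (a point): One of the two single black raised bars on the collar's rim that show the half turn (pulse), 45 mm from the grinder's axis, 110 mm up; it lies 45 degrees clockwise (seen from above) of the grinder's +x notch, its twin across the axis. Two thin bars at 90 degrees mark the lock; there a sprung click starts to resist at 56 degrees of turn and is passed at 66 to 70 degrees.
- lid: The grinder's loose lid, black plastic, 90 g. Origin: centre of its underside, z up. Spigot 64 mm across, 18 mm high, tapered foot; flange 81 mm across, 18 to 23 mm up. Two round pins 8 mm thick stick out of the spigot along +x and -x to 38.5 mm from the axis, centres 8 mm up. Fully home, the flange lies on the collar, origin 92 mm above the table.
- lid_grip (a point): On the lid's axis, 46 mm above its origin, in its winged grip: a straight upright bar along the lid's x (in line with the pins), 58 mm long, 24 mm wide (y), 23 to 53 mm above the lid's origin. Pinch it across the 24 mm. Same axes as the lid.
- pulse (a joint): Sprung switch ring under the collar, pushed round by the lid's pins: 0 at rest, grows (rad, to 1.75) as the lid is turned clockwise seen from above. It lags the lid by 0.05 to 0.15 rad: about 0.7 at the half turn. The spring resists with 0.05 N m at first and 0.11 N m at the half turn, and turns the lid back to the notches if it is let go.
- nozzle_top (a point): Centre of the flat top of the mister's nozzle cap, 168 mm above the table when up. Black round cap 27 mm across, 22 mm high, with a thin spout reaching 40 mm out towards the grinder, on an amber bottle 40 mm across, fixed in a square wooden block (66 mm wide, 34 mm high) that is fixed to the table beside the grinder (its +y side).
- nozzle (a joint): Travel of the nozzle cap in m: 0 up, 0.006 fully down. Pressed straight down; its spring takes 3 N at first and 8 N fully down, and lifts it again when let go.
- cup: White ceramic cup without handle, 76 mm across, 80 mm high, loose; origin under its centre. Leave it.
- canister: Steel bean canister with wooden lid, 80 mm across, 99 mm high, loose; origin under its centre. Leave it.
- scoop: Steel coffee spoon, 170 mm long, lying behind the grinder; leave it.
- brush: Small cleaning brush, 160 mm long, lying on the left; leave it.
- plant: House plant in a terracotta pot, 104 mm across and 88 mm high, leaves to about 200 mm, on the left; origin under its centre. Leave it.
- keybowl: Wooden bowl with door keys, 116 mm across, 32 mm high, on the left; origin under its centre. Leave it.
- jug: Steel milk jug, 84 mm across, 100 mm high, with a bar handle, on the right; origin under its centre. Leave it.

How it is judged:
By the outcome, as a careful person would: the job done as asked, in the order asked, and still so for the second after the job is handed in, while the arm keeps its last pose, push and grip.
It also fails if it takes over 54 s, if anything falls off the work surface, if the arm or the gripper's body presses on something with over 40 N, if the wrist force passes 120 N, or if a joint passes its speed limit or range.

## Working session

There is one attempt and no reset: what is moved stays moved. The work goes in short steps, Python scripts to look and compute and a shell command to move; the robot and the scene stay as the last step left them, time stands still between calls to the robot, and variables do not carry over. Pictures are saved under pics/ and viewed, at most 10 in all, crops included, and the job is handed in when it is done.

```bash
mkdir -p pics; python3 - <<'E'
from rig import read_state, vision
import cv2,numpy as np
for n in("top","side"):
    c=vision.camera(n);cv2.imwrite(f"pics/{n}0.png",c["img"]);np.savez(f"{n}0.npz",**c)
    print(n,c["intrinsics"].tolist(),np.round(c["extrinsics"],4).tolist())
s=read_state();print(s)
E
```

```text
top [[448.16708359843574, 0.0, 272.651319292165], [0.0, 448.16708359843574, 211.20891391991162], [0.0, 0.0, 1.0]] [[0.0052, -0.9997, 0.022, -0.0051], [-0.9899, -0.0083, -0.1415, 0.5367], [0.1416, -0.021, -0.9897, 1.1287], [0.0, 0.0, 0.0, 1.0]]
side [[452.4586193233282, 0.0, 284.7485181286296], [0.0, 452.4586193233282, 208.13030886354204], [0.0, 0.0, 1.0]] [[-0.9925, -0.1214, -0.0149, 0.5373], [-0.0793, 0.7317, -0.677, 0.1065], [0.0931, -0.6707, -0.7358, 1.1787], [0.0, 0.0, 0.0, 1.0]]
{'time': 0.1, 'q': array([-1.14741015e+00,  3.53550274e-01,  1.63403688e+00, -5.13583761e-05,
        1.15516848e+00, -2.38005943e-03]), 'dq': array([ 3.86886502e-05, -5.39782323e-04, -2.96002324e-03, -2.16985065e-04,
       -3.00280113e-04,  6.79209362e-05]), 'effort': array([ 8.10186957e-04, -5.94906557e+01, -3.34929764e+01,  6.98914449e-02,
        1.83283916e-02, -4.80645122e-05]), 'ee_pos': array([ 0.25796715, -0.56883448,  0.22796641]), 'eef_rot': array([-3.06956487e+00, -6.63545597e-01,  4.53707305e-04]), 'wrist_force': array([ 0.55196687, -1.61363868,  0.73526501]), 'torque': array([ 0.00599896,  0.07298314, -0.05148824]), 'grip_force': 0.0, 'opening': 0.09185584399758602}
```

View pics/top0.png

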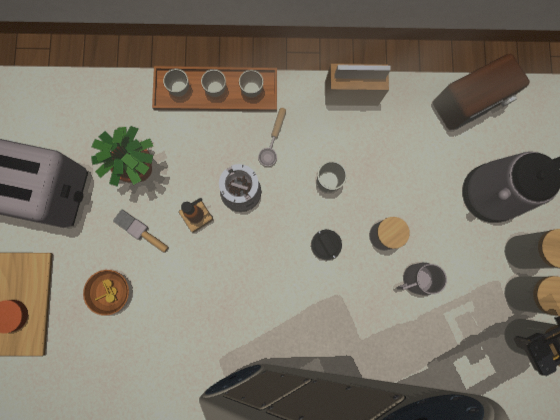

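View pics/side0.png

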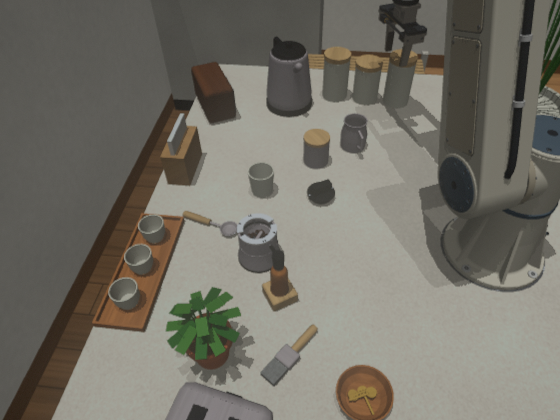

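The top view shows the grinder at about (240,186), the mister cap at (190,209) and the lid at (326,244). In the side view they are at (258,235), (279,262) and (321,192). I'll enlarge these areas next.

```bash
python3 - <<'E'
import cv2,numpy as np
t=cv2.imread("pics/top0.png");s=cv2.imread("pics/side0.png")
def cr(im,u,v,w=66,h=66,k=6): return cv2.resize(im[v-h//2:v+h//2,u-w//2:u+w//2],(400,300) if 0 else (396,300*1),interpolation=cv2.INTER_CUBIC)
def c(im,u,v): return cv2.resize(im[v-30:v+30,u-40:u+40],(400,300),interpolation=cv2.INTER_CUBIC)
m=np.vstack([np.hstack([c(t,222,195),c(t,326,244)]),np.hstack([c(s,268,245),c(s,321,192)])])
m=np.clip(m.astype(float)*1.6,0,255).astype(np.uint8)
cv2.imwrite("pics/crop0.png",m)
E
```

```text
(no output)
```

View pics/crop0.png

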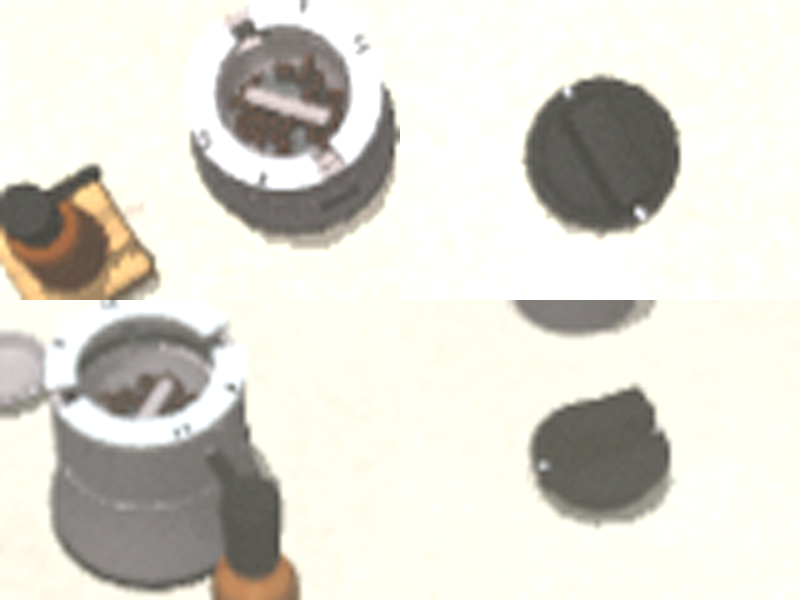

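The crops show the notches at top-view px (230.4,170.6) and (247.6,197.0), with the half mark 45° clockwise of the first. The lid stands upright, its white dots marking the grip ends at about (319.6,232.4) and (334.2,256.8). Next I measure these in metric units.

```bash
cat > h.py <<'E'
import numpy as np,cv2
from scipy.optimize import least_squares
def ray(c,uv,z):
    uv=np.atleast_2d(np.asarray(uv,float));K,E=c["intrinsics"],c["extrinsics"]
    d=np.c_[uv,np.ones(len(uv))]@np.linalg.inv(K).T@E[:3,:3]; o=-E[:3,:3].T@E[:3,3]
    return o+d*((z-o[2])/d[:,2])[:,None]
def cloud(c):
    h,w=c["depth"].shape;u,v=np.meshgrid(np.arange(w),np.arange(h));d=c["depth"]
    p=np.c_[u.ravel(),v.ravel(),np.ones(h*w)]@np.linalg.inv(c["intrinsics"]).T*d.ravel()[:,None]
    return ((p-c["extrinsics"][:3,3])@c["extrinsics"][:3,:3]).reshape(h,w,3)
def circ(p,r=None):
    f=(lambda x:np.hypot(p[:,0]-x[0],p[:,1]-x[1])-(x[2] if r is None else r))
    return least_squares(f,[*p[:,:2].mean(0),.04],loss="soft_l1",f_scale=.001).x
def big(m):
    cs=cv2.findContours(m.astype(np.uint8),cv2.RETR_LIST,cv2.CHAIN_APPROX_NONE)[0]
    return sorted(cs,key=cv2.contourArea)[::-1]
E
python3 - <<'E'
from h import *
R={"top":((240,186),(326,244),(192,209)),"side":((258,228),(321,192),(279,255))}
for n in R:
    c=np.load(n+"0.npz");im=c["img"].astype(int);P=cloud(c);mx=im.max(2);mn=im.min(2)
    def roi(uv,r):
        m=np.zeros(mx.shape,bool);m[uv[1]-r:uv[1]+r,uv[0]-r:uv[0]+r]=1;return m
    g,l,m=R[n]
    # grinder collar by depth height
    M=roi(g,30)&(abs(P[...,2]-.11)<.006)
    q=P[M];print(n,"collar n",M.sum(),"z",np.median(q[:,2]),"mean",q.mean(0))
    W=M&(mn>120)
    for C in big(W)[:2]: print("  contour area",cv2.contourArea(C),"circle",circ(ray(c,C[:,0],.11)))
    # lid
    M=roi(l,26)&(mx<75); C=big(M)[0]
    print("  lid area",cv2.contourArea(C),"circle",circ(ray(c,C[:,0],.023)))
    F=roi(l,26)&(abs(P[...,2]-.023)<.005);print("  flange cloud",F.sum(),P[F].mean(0),np.median(P[F][:,2]))
    B=roi(l,26)&(P[...,2]>.045)&(P[...,2]<.06);b=P[B]
    if len(b)>5:
        vv=cv2.minAreaRect((b[:,:2]*1000).astype(np.float32));print("  bar",len(b),b.mean(0),vv, np.median(b[:,2]))
        e=np.linalg.svd(b[:,:2]-b[:,:2].mean(0))[2][0];print("  bar dir",np.degrees(np.arctan2(e[1],e[0])))
    N=roi(m,22)&(abs(P[...,2]-.168)<.004);b=P[N];print("  nozzle",len(b),b.mean(0),np.median(b,0), cv2.minAreaRect((b[:,:2]*1000).astype(np.float32)))
    N=roi(m,22)&(P[...,2]>.12)&(P[...,2]<.2);print("  max z",np.percentile(P[N][:,2],[50,90,99]))
c=np.load("top0.npz")
n=ray(c,[[230.4,170.6],[247.6,197]],.11);print(n,n.mean(0),np.degrees(np.arctan2(*(n[0]-n[1])[[1,0]])))
n=ray(c,[[319.6,232.4],[334.2,256.8]],.023);print(n,n.mean(0),np.degrees(np.arctan2(*(n[0]-n[1])[[1,0]])))
n=ray(c,[[242.8,166],[234.6,201]],.11);print("half",n,np.degrees(np.arctan2(*(n[0]-n[1])[[1,0]])))
c=np.load("side0.npz")
f=lambda a:(268-40+a[0]/5,245-30+(a[1]-300)/5)
n=ray(c,[f((218,337)),f((70,397))],.11);print("side notch",n.mean(0),np.degrees(np.arctan2(*(n[0]-n[1])[[1,0]])))
E
```

```text
top collar n 590 z 0.10946623962289351 mean [0.59538445 0.08552771 0.10950847]
  contour area 439.5 circle [0.59554726 0.08503962 0.04425982]
  contour area 2.0 circle [0.6313761  0.0591544  0.00250084]
  lid area 646.0 circle [ 0.45255494 -0.14239718  0.03784335]
  flange cloud 463 [ 0.4512435  -0.14088111  0.02369507] 0.02374917690485805
  bar 217 [ 0.45162678 -0.14190388  0.05222189] ((452.065185546875, -142.15316772460938), (58.0052490234375, 24.687122344970703), 30.110509872436523) 0.052410115342941654
  bar dir -149.3293928758573
  nozzle 100 [0.52636942 0.20061674 0.16772695] [0.52618492 0.20081975 0.1677369 ] ((526.4859008789062, 200.17800903320312), (24.965116500854492, 24.343441009521484), 46.151214599609375)
  max z [0.16600835 0.16906167 0.17165805]
side collar n 551 z 0.10959903419679544 mean [0.59799483 0.09087329 0.10944199]
  contour area 196.5 circle [0.59787638 0.08867202 0.04429576]
  contour area 171.0 circle [0.60033958 0.08464353 0.04270223]
  lid area 436.0 circle [ 0.45407971 -0.13798577  0.03974114]
  flange cloud 245 [ 0.45243575 -0.12323359  0.0237874 ] 0.0
[... 168 characters left out ...]
.051730848224619486
  bar dir 29.998509041114342
  nozzle 105 [0.52963162 0.20456072 0.16771907] [0.52948264 0.20460613 0.16780531] ((529.595458984375, 203.54522705078125), (23.63838768005371, 27.06682014465332), 7.684738636016846)
  max z [0.16015618 0.16860759 0.17075899]
[[0.6268481  0.10497795 0.11      ]
 [0.56110046 0.06168865 0.11      ]] [0.59397428 0.0833333  0.11      ] 33.361544360157204
[[ 0.48370935 -0.12536386  0.023     ]
 [ 0.42012847 -0.1629255   0.023     ]] [ 0.45191891 -0.14414468  0.023     ] 30.573293619837106
half [[0.63881315 0.07457493 0.11      ]
 [0.55088648 0.09331491 0.11      ]] -12.03153166833564
side notch [0.59674431 0.08769423 0.11      ] -145.20188590880844
```

```bash
cat >> h.py <<'E'
def to(x,y,z,yaw):
    "fractions for a move to world x,y,z with tool x at yaw deg, tool straight down"
    from rig import read_state
    from scipy.spatial.transform import Rotation as Ro
    s=read_state();R=Ro.from_rotvec(s["eef_rot"]);a=np.radians(yaw)
    T=Ro.from_matrix(np.array([[np.cos(a),np.sin(a),0],[np.sin(a),-np.cos(a),0],[0,0,-1]]))
    print("turn",np.round((R.inv()*T).as_rotvec(degrees=True)/45,4),"shift",np.round(R.inv().apply(np.array([x,y,z])-s["ee_pos"])/.5,4))
E
python3 - <<'E'
from h import *
to(.528,.202,.205,30)
c=np.load("top0.npz");P=cloud(c)
d=np.array([.597-.528,.087-.202]);d/=np.hypot(*d)
q=P[185:230,170:225].reshape(-1,3);q=q[q[:,2]>.12]-[.5262,.2008,0]
t=q[:,:2]@d;s=abs(q[:,0]*d[1]-q[:,1]*d[0])
for a in np.arange(-.015,.045,.006):
    k=(abs(t-a)<.003)&(s<.012);print(round(a,3),k.sum(),np.round(q[k][:,2].max(),4) if k.any() else "")
E
```

```text
turn [-0.0015 -0.     -0.1245] shift [ 1.1286 -1.1809  0.0473]
-0.015 1 0.1686
-0.009 24 0.1716
-0.003 34 0.1712
0.003 34 0.1719
0.009 29 0.1706
0.015 11 0.1691
0.021 9 0.1614
0.027 10 0.1611
0.033 8 0.1614
0.039 5 0.158
```

```bash
python3 -m inch '[[0,0,-0.12,0.6,-0.63,0,1],[0,0,-0.12,0.6,-0.63,0,1],[0,0,-0.12,0.6,-0.63,0,1],[0,0,-0.12,0.6,-0.63,0,1],[0,0,-0.12,0.6,-0.63,0,1],[0,0,-0.12,0.6,-0.63,0,1],[0,0,-0.12,0.6,-0.63,0,1],[0,0,-0.12,0.6,-0.63,0,1],[0,0,-0.12,0.6,-0.63,0,1],[0,0,-0.12,0.6,-0.63,0,1]]' 20; python3 -c "
from h import *
to(.528,.202,.205,30)"
```

```text
time: 0.93
ee_pos: [0.3952, -0.1738, 0.2286]
eef_rot: [3.036, 0.807, 0.0]
wrist_force: [0.6, -0.7, -0.0]
opening: 0.0277
grip_force: 0.0
turn [ 0.0001 -0.0001 -0.0051] shift [ 0.6037 -0.5205  0.0472]
```

```bash
python3 -m inch '[[0,0,0,0.6,-0.52,0.0,1],[0,0,0,0.6,-0.52,0.0,1],[0,0,0,0.6,-0.52,0.0,1],[0,0,0,0.6,-0.52,0.0,1],[0,0,0,0.6,-0.52,0.0,1],[0,0,0,0.6,-0.52,0,1],[0,0,0,0.6,-0.52,0.0,1],[0,0,0,0.6,-0.52,0.0,1],[0,0,0,0.6,-0.52,0.0,1],[0,0,0,0.6,-0.52,0.0,1]]'; python3 - <<'E'
from h import *
from rig import vision
to(.528,.202,.205,30)
E
```

```text
time: 1.77
ee_pos: [0.5272, 0.203, 0.2283]
eef_rot: [-3.034, -0.81, -0.001]
wrist_force: [-0.1, -0.6, 0.1]
opening: -0.0001
grip_force: 0.0
turn [-0.0009 -0.0013 -0.0024] shift [0.0003 0.0026 0.0467]
```

```bash
python3 -m inch '[[0,0,0,0,0.003,0.06,1],[0,0,0,0,0.003,0.085,1],[0,0,0,0,0.003,0.09,1],[0,0,0,0,0.003,0.094,1],[0,0,0,0,0.003,0.098,1],[0,0,0,0,0.003,0.101,1],[0,0,0,0,0.003,0.103,1],[0,0,0,0,0.003,0.105,1],[0,0,0,0,0.003,0.105,1]]'; python3 - <<'E'
from rig import vision,read_state
import cv2,numpy as np
print(read_state()["wrist_force"],read_state()["ee_pos"])
c=vision.camera("side");cv2.imwrite("pics/s1.png",cv2.resize(c["img"][190:320,210:360],(600,520)))
E
```

```text
time: 2.52
ee_pos: [0.5271, 0.1976, 0.1773]
eef_rot: [-3.036, -0.806, -0.001]
wrist_force: [-4.9, 1.5, 7.1]
opening: 0.0004
grip_force: 3.5
[-4.87129661  1.49343941  7.13251908] [0.5271205  0.19759904 0.1772786 ]
```

View pics/s1.png

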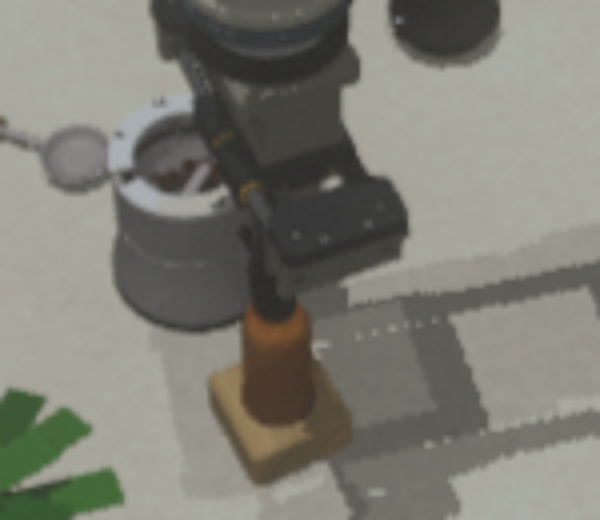

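The side view shows the closed fingertips standing on the nozzle cap. The push is 7 N, so I press a little further to reach the stop.

```bash
python3 -m inch '[[0,0,0,0,0,0.002,1],[0,0,0,0,0,0.004,1],[0,0,0,0,0,0.006,1],[0,0,0,0,0,0.006,1]]'; python3 -m inch '[[0,0,0,0,0,0.002,1],[0,0,0,0,0,0.004,1],[0,0,0,0,0,0.004,1]]'
```

```text
time: 2.9
ee_pos: [0.5274, 0.1977, 0.1762]
eef_rot: [-3.036, -0.806, -0.003]
wrist_force: [-9.4, 0.0, 22.4]
opening: 0.0004
grip_force: 11.6
time: 3.15
ee_pos: [0.5277, 0.1978, 0.176]
eef_rot: [-3.036, -0.806, -0.004]
wrist_force: [-14.6, -2.1, 39.4]
opening: 0.0002
grip_force: 19.9
```

It is bottomed out: 17 N more force moved it only 0.2 mm. I lift off and head for the lid.

```bash
python3 -m inch '[[0,0,0,0,0,-0.01,1],[0,0,0,0,0,-0.03,1],[0,0,0,0,0,-0.08,1],[0,0,0,0,0,-0.15,1],[0,0,0,0,0,-0.15,1],[0,0,0,0,0,-0.15,1]]'; python3 - <<'E'
from h import *
from rig import vision
to(.4535,-.1405,.13,30)
c=vision.camera("top");P=cloud(c)
c=vision.camera("side");P=cloud(c);q=P[233:277,257:301].reshape(-1,3);q=q[(abs(q[:,:2]-[.5296,.2046])<.012).all(1)&(q[:,2]>.15)&(q[:,2]<.18)];print(len(q),np.median(q,0))
E
```

```text
time: 3.65
ee_pos: [0.5287, 0.1978, 0.2488]
eef_rot: [-3.036, -0.807, -0.009]
wrist_force: [-0.5, -0.6, 0.4]
opening: 0.0004
grip_force: 0.0
turn [ 0.0017 -0.0068 -0.0051] shift [-0.4678  0.5122  0.2358]
131 [0.52938421 0.20963943 0.16715416]
```

```bash
python3 -m inch '[[0,0,0,-0.47,0.51,0,0],[0,0,0,-0.47,0.51,0,0],[0,0,0,-0.47,0.51,0,0],[0,0,0,-0.47,0.51,0,0],[0,0,0,-0.47,0.51,0,0],[0,0,0,-0.47,0.51,0.0,0],[0,0,0,-0.47,0.51,0.1,0],[0,0,0,-0.47,0.51,0.236,0],[0,0,0,-0.47,0.51,0.236,0],[0,0,0,-0.47,0.51,0.236,0]]'; python3 - <<'E'
from h import *
from rig import vision
to(.4535,-.1405,.05,30)
o=[]
for n in("top","side"):
    c=vision.camera(n);uv=(c["intrinsics"]@(c["extrinsics"]@[.4535,-.1405,.06,1])[:3]);u,v=(uv[:2]/uv[2]).astype(int)
    print(n,u,v);o.append(cv2.resize(c["img"][v-45:v+45,u-40:u+40],(400,450)))
cv2.imwrite("pics/lid1.png",np.clip(np.hstack(o)*1.4,0,255).astype(np.uint8))
E
```

```text
time: 4.58
ee_pos: [0.4476, -0.1417, 0.1252]
eef_rot: [-3.035, -0.806, 0.004]
wrist_force: [0.3, 0.1, 0.2]
opening: 0.0653
grip_force: 0.0
turn [-0.002   0.0024 -0.0061] shift [0.0118 0.004  0.1503]
top 327 242
side 321 182
```

View pics/lid1.png

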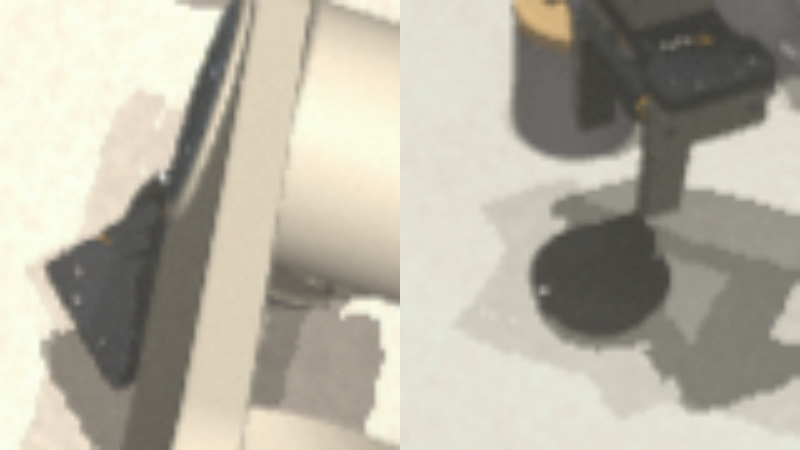

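The top camera is blocked by the arm. The side view shows a finger just above the lid, near the bar end, at the expected place. I descend.

```bash
python3 -m inch '[[0,0,0,0.006,0.002,0.05,0],[0,0,0,0.006,0.002,0.11,0.1],[0,0,0,0.006,0.002,0.13,0.1],[0,0,0,0.006,0.002,0.13,0.1],[0,0,0,0.006,0.002,0.13,0.1]]'; python3 -c "
from h import *
to(.4535,-.1405,.043,30)"
```

```text
time: 5.1
ee_pos: [0.453, -0.1392, 0.0635]
eef_rot: [-3.035, -0.808, 0.001]
wrist_force: [0.1, 0.4, 1.2]
opening: 0.0822
grip_force: 0.0
turn [-0.001   0.0009 -0.0039] shift [-0.0004  0.0027  0.0411]
```

```bash
python3 -m inch '[[0,0,0,0,0.002,0.02,0.3],[0,0,0,0,0.002,0.041,0.5],[0,0,0,0,0.002,0.041,0.7],[0,0,0,0,0.002,0.041,1],[0,0,0,0,0.002,0.041,1],[0,0,0,0,0.002,0.041,1],[0,0,0,0,0.002,0.041,1],[0,0,0,0,0.002,0.041,1]]' 40; python3 -c "
from rig import read_state as r;print(r()['opening'])"
```

```text
time: 5.77
ee_pos: [0.4537, -0.1407, 0.0428]
eef_rot: [3.036, 0.808, 0.001]
wrist_force: [-0.4, 0.6, -0.3]
opening: 0.0315
grip_force: 0.0
0.031506625627917194
```

```bash
python3 -m inch '[[0,0,0,0,0,0,1],[0,0,0,0,0,0,1],[0,0,0,0,0,0,1],[0,0,0,0,0,-0.02,1],[0,0,0,0,0,-0.06,1],[0,0,0,0,0,-0.12,1],[0,0,0,0,0,-0.2,1],[0,0,0,0,0,-0.27,1],[0,0,0,0,0,-0.27,1]]'; python3 -c "
from h import *
to(.5967,.0868,.175,33.5)"
```

```text
time: 6.52
ee_pos: [0.4569, -0.1417, 0.1843]
eef_rot: [3.031, 0.806, 0.013]
wrist_force: [1.1, -0.3, -0.3]
opening: 0.0237
grip_force: 40.0
turn [ 0.0093 -0.0082 -0.0823] shift [ 0.4696 -0.2577  0.0198]
```

```bash
python3 -m inch '[[0,0,-0.08,0.06,-0.03,-0.03,1],[0,0,-0.08,0.13,-0.07,-0.03,1],[0,0,-0.08,0.2,-0.11,-0.03,1],[0,0,-0.08,0.27,-0.15,-0.03,1],[0,0,-0.08,0.34,-0.19,-0.03,1],[0,0,-0.08,0.4,-0.22,-0.01,1],[0,0,-0.08,0.44,-0.24,0.01,1],[0,0,-0.08,0.47,-0.258,0.01,1],[0,0,-0.08,0.47,-0.258,0.01,1],[0,0,-0.08,0.47,-0.258,0.01,1]]'; python3 - <<'E'
from h import *
from rig import vision
to(.5967,.0868,.175,33.5)
o=[]
for n in("top","side"):
    c=vision.camera(n);np.savez(n+"1.npz",**c);uv=(c["intrinsics"]@(c["extrinsics"]@[.597,.087,.13,1])[:3]);u,v=(uv[:2]/uv[2]).astype(int)
    print(n,u,v);o.append(cv2.resize(c["img"][v-45:v+45,u-40:u+40],(400,450)))
cv2.imwrite("pics/ins1.png",np.clip(np.hstack(o)*1.4,0,255).astype(np.uint8))
E
```

```text
time: 7.35
ee_pos: [0.5929, 0.0882, 0.1724]
eef_rot: [3.008, 0.905, -0.002]
wrist_force: [-0.5, 0.2, -1.0]
opening: 0.0239
grip_force: 40.0
turn [-0.0003  0.0014 -0.0007] shift [ 0.0047  0.0066 -0.0051]
top 237 180
side 256 222
```

View pics/ins1.png

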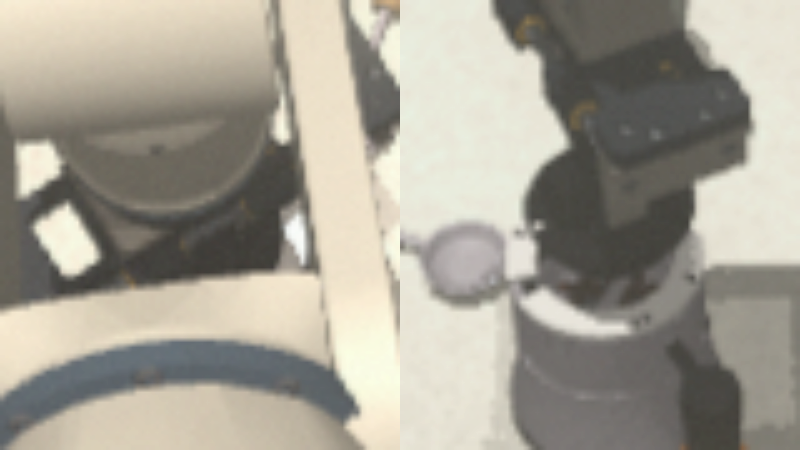

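```bash
python3 - <<'E'
from h import *
a=np.load("side0.npz");b=np.load("side1.npz")
def dots(c,u,v,r=4):
    g=c["img"][v-r:v+r+1,u-r:u+r+1].mean(2);w=np.clip(g-95,0,None);yy,xx=np.mgrid[v-r:v+r+1,u-r:u+r+1]
    print(g.astype(int));return
f=lambda x,y:(round(321-40+(x-400)/5),round(192-30+(y-300)/5))
dots(a,*f(543,465));dots(a,*f(658,430))
print(f(543,465),f(658,430));k=(round(256-40+(538-400)/5),round(222-45+225/5));print(k);dots(b,*k)
# grinder ring in side0
M=(a["img"].min(2)>120);P=cloud(a);M&=(abs(P[...,2]-.11)<.006);M[:190]=0;M[262:]=0;M[:,:228]=0;M[:,288:]=0
for C in big(M)[:3]:
    q=ray(a,C[:,0],.11);d=np.hypot(*(q[:,:2]-[.598,.088]).T)
    for lo,hi in((.044,.053),(.028,.040)):
        s=q[(d>lo)&(d<hi)]
        if len(s)>8:print(len(s),circ(s),circ(s,.0475 if lo>.04 else .0345))
# flange arcs in side1
D=(b["img"].max(2)<70).astype(np.uint8);C=max([c for c in big(D)],key=cv2.contourArea)[:,0]
s=C[((C[:,0]>239)&(C[:,0]<247)&(C[:,1]>208)&(C[:,1]<226))];print(s.tolist());q=ray(b,s,.1526);print(circ(q,.0405))
E
```

```text
[[139  87  61  61  59  58  59  58  60]
 [139  87  62  61  60  60  58  58  59]
 [145  92  62  61  60  59  58  59  60]
 [153 102  74 104  83  62  58  58  59]
 [146 107  85 122  93  64  60  59  59]
 [148 123  83  62  60  61  61  61  58]
 [146 142  99  64  61  61  62  61  61]
 [151 144 100  64  59  61  62  61  62]
 [159 147 119  82  65  61  61  61  59]]
[[ 59  59  64 144 157 159 160 160 160]
 [ 59  58  67 142 157 158 160 159 159]
 [ 59  57  58 134 155 159 160 160 160]
 [ 59  57  68 118 139 155 160 160 160]
 [ 57  58  74  90  93 148 160 158 160]
 [ 58  59  58  60  60 131 156 159 159]
 [ 59  58  60  60  62  89 149 159 160]
 [ 59  60  60  61  60  69 147 161 161]
 [ 61  61  62  60  60  61 147 161 160]]
(310, 195) (333, 188)
(244, 222)
[[124  70  54  53  53  51  50  49  48]
 [125  70  53  53  53  51  49  51  49]
 [132  76  53  52  52  53  50  49  50]
 [150  92  73 109  83  56  53  50  48]
 [150 104  96 133  98  58  54  50  48]
 [116 116  94  71  55  53  51  52  52]
 [130 142 101  58  53  52  52  53  51]
 [162 162 140  83  52  53  53  52  51]
 [162 162 163 102  52  52  52  52  52]]
54 [0.59738797 0.08756075 0.04662153] [0.59788155 0.08654702 0.04      ]
36 [0.59962683 0.08496062 0.03681356] [0.59806484 0.08735323 0.04      ]
47 [0.59885205 0.08713545 0.04683428] [0.59837706 0.08782749 0.04      ]
36 [0.59739341 0.08766512 0.03586866] [0.59838357 0.08624204 0.04      ]
[]h.py:13: RuntimeWarning: Mean of empty slice.
  return least_squares(f,[*p[:,:2].mean(0),.04],loss="soft_l1",f_scale=.001).x
  ret = um.true_divide(
Traceback (most recent call last):
  File "h.py", line 13, in circ
    return least_squares(f,[*p[:,:2].mean(0),.04],loss="soft_l1",f_scale=.001).x
           ~~~~~~~~~~~~~^^^^^^^^^^^^^^^^^^^^^^^^^^^^^^^^^^^^^^^^^^^^^^^^^^^^^^
ValueError: Initial guess is outside of provided bounds
```

```bash
python3 - <<'E'
from h import *
a=np.load("side0.npz");b=np.load("side1.npz")
d0=ray(a,[[309.1,194.6],[332.5,187.8]],.023);v=d0[0]-d0[1];print("lid side0",d0,d0.mean(0),np.hypot(*v[:2])/2,np.degrees(np.arctan2(v[1],v[0])))
d1=ray(b,[[243.0,221.7]],.1526)[0]
for yaw in(33.2,34):
  r=np.radians(yaw);print("lid side1",d1[:2]-.0369*np.array([np.cos(r),np.sin(r)]))
D=(b["img"].max(2)<80).astype(np.uint8)
for v in range(206,227,2):
    row=b["img"][v,225:285].max(1);k=np.where(row<90)[0];print(v,225+k.min(),225+k.max(),end="; ")
# right notch etc. : fitted notch angle using half marks in side0 (dark on collar)
P=cloud(a);q=P.reshape(-1,3);g=a["img"].max(2).ravel()
k=(abs(q[:,2]-.11)<.004)&(g<110);t=q[k][:,:2]-[.598,.0872];r=np.hypot(*t.T);an=np.degrees(np.arctan2(t[:,1],t[:,0]));s=(r>.036)&(r<.047)
print();print([(int(x),int(y*1e4)) for x,y in sorted(zip(an[s],r[s]))])
E
```

```text
lid side0 [[ 0.4862883  -0.12430113  0.023     ]
 [ 0.42145198 -0.15888819  0.023     ]] [ 0.45387014 -0.14159466  0.023     ] 0.03674239077967103 28.077776142228444
lid side1 [0.59312235 0.08623176]
lid side1 [0.59340747 0.08580262]
206 250 284; 208 247 284; 210 245 281; 212 243 275; 214 242 274; 216 241 274; 218 241 274; 220 241 273; 222 245 273; 224 243 272; 226 244 271; 
[(-139, 384), (-138, 420), (-138, 450), (-137, 366), (-14, 467), (22, 360), (24, 412), (119, 456), (127, 420), (169, 448)]
```

```bash
python3 -c "
from h import *
to(.597,.088,.156,33.3)
b=np.load('side1.npz');a=np.load('side0.npz')
def uy(c,u,y,z):
    # x on plane z, given column u and y
    q=ray(c,[[u,150],[u,280]],z);t=(y-q[0,1])/(q[1,1]-q[0,1]);return q[0,0]+t*(q[1,0]-q[0,0])
print(uy(b,257.3,.088,.150))
for v in range(218,242,3):
    r=a['img'][v,220:295].min(1);P=cloud(a)[v,220:295,2];k=np.where((r>95)&(abs(P-.11)<.006))[0];print(v,220+k.min(),220+k.max(),end='; ')
print(uy(a,(240+277)/2,.088,.11))
"
```

```text
turn [0.0001 0.0009 0.0015] shift [0.0083 0.0033 0.0337]
0.593456607507357
218 243 271; 221 240 272; 224 238 275; 227 237 276; 230 237 276; 233 238 275; 236 238 274; 239 241 271; 0.5929309335596719
```

```bash
python3 -m inch '[[0,0,0,0.004,0.001,0.01,1],[0,0,0,0.009,0.0028,0.02,1],[0,0,0,0.009,0.0028,0.03,1],[0,0,0,0.009,0.0028,0.034,1],[0,0,0,0.009,0.0028,0.034,1]]';  python3 -m inch '[[0,0,0,0,0,0.004,1],[0,0,0,0,0,0.008,1],[0,0,0,0,0,0.01,1],[0,0,0,0,0,0.012,1],[0,0,0,0,0,0.012,1]]'; python3 -c "
from h import *
to(.5974,.088,.1345,33.3)"
```

```text
time: 7.87
ee_pos: [0.5972, 0.089, 0.1547]
eef_rot: [-3.009, -0.902, 0.002]
wrist_force: [0.2, -0.1, -1.1]
opening: 0.0235
grip_force: 40.0
time: 8.28
ee_pos: [0.598, 0.0891, 0.1499]
eef_rot: [3.008, 0.903, 0.0]
wrist_force: [-0.6, -2.5, 1.6]
opening: 0.024
grip_force: 40.0
turn [ 0.0009 -0.0001  0.0025] shift [-0.0023  0.0011  0.0308]
```

```bash
python3 -m inch '[[0,0,0,-0.001,0.002,0,1],[0,0,0,-0.001,0.002,0.003,1],[0,0,0,-0.001,0.002,0.006,1],[0,0,0,-0.001,0.002,0.006,1]]'; python3 -m inch '[[0,0,0,0,0,0.003,1],[0,0,0,0,0,0.006,1],[0,0,0,0,0,0.006,1]]'
```

```text
time: 8.62
ee_pos: [0.598, 0.0878, 0.1463]
eef_rot: [3.008, 0.903, -0.0]
wrist_force: [0.8, -4.7, 0.1]
opening: 0.0235
grip_force: 40.0
time: 8.87
ee_pos: [0.598, 0.0878, 0.1433]
eef_rot: [3.008, 0.903, -0.0]
wrist_force: [0.3, -5.5, 0.3]
opening: 0.0237
grip_force: 40.0
```

```bash
python3 -m inch '[[0,0,0,-0.001,0.0017,0.003,1],[0,0,0,-0.001,0.0017,0.006,1],[0,0,0,-0.001,0.0017,0.009,1],[0,0,0,-0.001,0.0017,0.012,1],[0,0,0,-0.001,0.0017,0.012,1]]'; python3 -m inch '[[0,0,0,0,0,0.002,1],[0,0,0,0,0,0.004,1],[0,0,0,0,0,0.005,1],[0,0,0,0,0,0.005,1]]'
```

```text
time: 9.28
ee_pos: [0.5978, 0.0875, 0.1371]
eef_rot: [-3.009, -0.903, 0.001]
wrist_force: [0.1, -0.6, -1.2]
opening: 0.0235
grip_force: 40.0
time: 9.62
ee_pos: [0.5979, 0.0874, 0.1349]
eef_rot: [-3.009, -0.903, 0.0]
wrist_force: [0.3, -0.1, -1.8]
opening: 0.0237
grip_force: 40.0
```

```bash
python3 -m inch '[[0,0,0,0,0,0.002,1],[0,0,0,0,0,0.003,1],[0,0,0,0,0,0.003,1]]'
```

```text
time: 9.87
ee_pos: [0.598, 0.0874, 0.1348]
eef_rot: [-3.009, -0.903, -0.0]
wrist_force: [-4.4, 0.7, 10.2]
opening: 0.0237
grip_force: 40.0
```

```bash
python3 -m inch '[[0,0,0.1,0,0,-0.002,1],[0,0,0.2,0,0,-0.002,1],[0,0,0.3,0,0,-0.002,1],[0,0,0.4,0,0,-0.002,1],[0,0,0.5,0,0,-0.002,1],[0,0,0.5,0,0,-0.002,1]]' 60; python3 -c "
from h import *
from rig import read_state as r
to(.598,.0874,.1348,-11.7);print(r()['torque'],r()['q'][5])"
```

```text
time: 10.37
ee_pos: [0.5988, 0.0871, 0.135]
eef_rot: [3.127, 0.293, 0.002]
wrist_force: [1.6, -2.5, 1.2]
opening: 0.0236
grip_force: 60.0
turn [ 4.00e-04 -2.10e-03  4.98e-01] shift [-0.0014 -0.001   0.0003]
[-0.43458966 -0.37447795  0.09367981] 1.526525298631781
```

```bash
python3 -m inch '[[0,0,0.1,0,0,0.001,1],[0,0,0.2,0,0,0.001,1],[0,0,0.3,0,0,0.001,1],[0,0,0.4,0,0,0.001,1],[0,0,0.46,0,0,0.001,1],[0,0,0.5,0,0,0.001,1],[0,0,0.5,0,0,0.001,1]]'; python3 - <<'E'
from h import *
from rig import vision,read_state as r
to(.598,.0874,.1348,-11.7);print(r()['torque'],r()['q'][5])
o=[]
for n in("top","side"):
    c=vision.camera(n);np.savez(n+"2.npz",**c);uv=(c["intrinsics"]@(c["extrinsics"]@[.597,.087,.12,1])[:3]);u,v=(uv[:2]/uv[2]).astype(int)
    print(n,u,v);o.append(cv2.resize(c["img"][v-36:v+36,u-32:u+32],(400,450),interpolation=cv2.INTER_CUBIC))
cv2.imwrite("pics/half.png",np.clip(np.hstack(o)*1.4,0,255).astype(np.uint8))
E
```

```text
time: 10.95
ee_pos: [0.5989, 0.0867, 0.1349]
eef_rot: [3.125, -0.315, 0.003]
wrist_force: [1.2, -4.7, 3.2]
opening: 0.0232
grip_force: 60.0
turn [ 0.0007 -0.0025  0.0039] shift [-0.002  -0.0011  0.0001]
[-0.80340897 -0.19010396  0.06988167] 1.91464761841651
top 237 181
side 256 225
```

View pics/half.png

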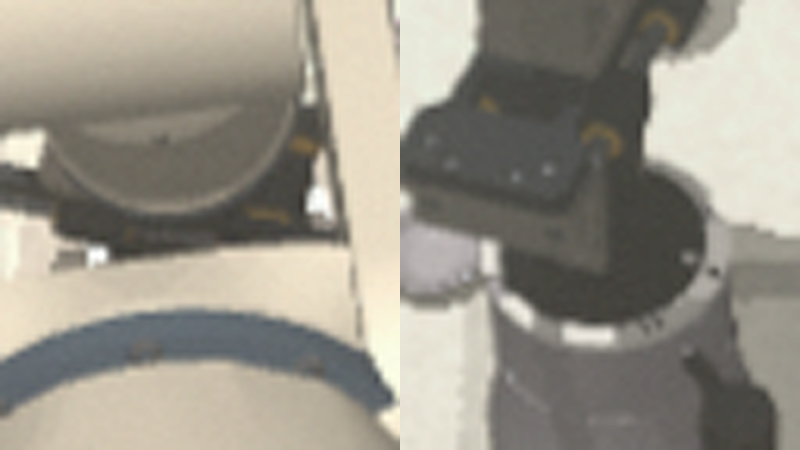

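The side view shows the lid seated, with its white dot at crop (688,257) next to the single bar at (712,271). I check their angles.

```bash
python3 - <<'E'
from h import *
b=np.load("side2.npz")
f=lambda x,y:(256-32+(x-400)*.16-.42,225-36+y*.16-.42)
print(f(688,257),f(712,271));g=b["img"].mean(2).astype(int);print(g[225:238,266:279])
for uv,z in((f(688,257),.115),(f(712,271),.111)):
    p=ray(b,[uv],z)[0]
    for ce in((.598,.0872),(.5975,.0885),(.5985,.086)):
        d=p[:2]-ce;print(np.round(p,4),round(np.hypot(*d),4),round(np.degrees(np.arctan2(d[1],d[0])),1))
E
```

```text
(269.65999999999997, 229.70000000000002) (273.5, 231.94000000000003)
[[ 47  47  48  47  49  49  66 113 121 120 116 109 106]
 [ 46  47  47  47  47  48  55 111 120 121 116 109 106]
 [ 47  48  47  48  48  47  55 110 121 121 119 108 105]
 [ 47  47  47  48  49  48  55 110 122 122 119 109 105]
 [ 45  48  48  69  72  59  63 112 120 121 118 108 106]
 [ 46  47  46  79  91  70  79 114 120 122 110 102 100]
 [ 47  47  47  52  61  58  91 103 105 118  97  88  87]
 [ 46  47  48  46  47  69 101  80  59 102  85  84  88]
 [ 46  47  47  48  48  97 118 105  91  89  78  85  89]
 [ 46  46  49  46  81 114 121 120 116  92  73  85  90]
 [ 46  47  48  68 113 120 120 118 101  77  69  83  88]
 [ 47  49  80  96 109 113 113 106  82  67  66  90  90]
 [ 53  71 106 102  99  98  94  83  71  67  64  99  99]]
[0.5648 0.0927 0.115 ] 0.0337 170.6
[0.5648 0.0927 0.115 ] 0.033 172.7
[0.5648 0.0927 0.115 ] 0.0344 168.7
[0.5552 0.0953 0.111 ] 0.0435 169.2
[0.5552 0.0953 0.111 ] 0.0428 170.8
[0.5552 0.0953 0.111 ] 0.0443 167.8
```

```bash
python3 -m inch '[[0,0,0.015,-0.001,0.001,0,1],[0,0,0.015,-0.001,0.001,0,1],[0,0,0.015,-0.001,0.001,0,1],[0,0,0.015,-0.001,0.001,0,1],[0,0,0.015,-0.001,0.001,0,1],[0,0,0.015,-0.001,0.001,0,1],[0,0,0.015,-0.001,0.001,0,1],[0,0,0.015,-0.001,0.001,0,1]]'; python3 - <<'E'
from h import *
from rig import vision
to(.598,.0874,.1348,-11.7)
b=vision.camera("side");print(b["img"].mean(2).astype(int)[227:235,266:278])
E
```

```text
time: 11.72
ee_pos: [0.5987, 0.0865, 0.1349]
eef_rot: [3.124, -0.331, 0.004]
wrist_force: [3.1, -3.7, 3.1]
opening: 0.0235
grip_force: 60.0
turn [-0.     -0.0035 -0.0088] shift [-0.0017 -0.0014  0.0002]
[[ 47  45  48  46  48  49  51 109 122 121 119 107]
 [ 47  48  48  48  46  47  49 110 121 120 118 108]
 [ 45  45  48  69  73  59  55 111 121 122 117 109]
 [ 46  47  48  79  92  73  73 113 120 121 111 101]
 [ 47  46  46  53  70  66  92 103 105 117  97  88]
 [ 46  47  49  48  46  67 102  80  61 101  86  83]
 [ 47  47  48  47  49  98 118 106  92  89  76  84]
 [ 48  48  47  49  80 114 120 121 116  92  74  85]]
```

The lid is seated, lined up with the half marks to about a degree, and holding steady. I check that the mister cap and the neighbouring things still stand where they were, then hand in.

```bash
python3 - <<'E'
import numpy as np
from rig import vision,workorder
a=np.load("side0.npz")["img"].astype(int);b=vision.camera("side")["img"].astype(int)
for n,(u,v) in dict(canister=(316,148),cup=(261,182),jug=(354,133),scoop=(215,223),plant=(205,330),brush=(290,355),keybowl=(364,392)).items():
    print(n,np.median(abs(a-b)[v-18:v+18,u-18:u+18]),end="; ")
print(workorder.sign_off())
E
```

```text
canister 3.0; cup 40.0; jug 4.0; scoop 3.0; plant 2.0; brush 4.0; keybowl 3.0; the job is handed in; nothing more can be done
None
```

The job is handed in: the mister was pressed to its stop and sprang back, and the gripper holds the lid fully home at the half turn, lined up with the single marks to about 1°, with no click seen. Against the first picture, the canister, jug, scoop, plant, brush and key bowl look unchanged; the cup's patch differed (probably hidden by the arm), so I could not confirm the cup by picture.

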